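Open the bar clamp

TASK

Open the bar clamp fully: with the fingertips press down the orange thumb release on its sliding head and, keeping it pressed, push the head back along the bar, away from the offcut, until it stops. Then let go, so that the release springs up again. Leave the offcut between the jaws and the things around where they lie, and lift nothing.

Things in the scene. Friction and masses are not known exactly. Their poses are not given: they have to be found in the camera images.
- release_top (a point): Centre of the top of the orange thumb release, an L-shaped tab on top of the clamp's sliding head, which rides with the head. Its pressing plate is level, 50 mm along the bar by 40 mm across, about 55 mm above the bench when up. Axes: x runs along the bar from the sliding jaw towards the fixed jaw (closing), so the head opens along -x; z is up. At the -x end of the plate stands the tab's upright lip; a finger that presses on the plate pushes the head by this lip.
- release_lip (a point): Middle of the lip's face on the plate side, 25 mm along -x from the plate's centre and 11 mm above the plate; the lip is 40 mm wide, 6 mm thick and stands 22 mm above the plate. Same axes.
- release (a joint): How far the thumb release is pressed straight down: 0 = up, 0.010 m = fully down. A spring pushes it up with 2.7 N at the top and 7.2 N fully down. It starts at or near 0. Up to about 0.0035 the pawl still stands in the ratchet and the head cannot go back (but for up to 7 mm of play to the next tooth); beyond 0.0045 the head is free. Let go, it springs up and the ratchet catches again at the next tooth (every 8 mm).
- clamp_head (a joint): Place of the sliding head along the bar in m: 0 = fully back at its stop (jaws 121 mm apart), growing as the jaws close. It starts between about 0.04 and 0.077. Friction about 3 N; with the release up it can be moved to close but not to open.
- jaw_face (a point): Centre of the sliding jaw's pad face, about 25 mm above the bench; same axes as the release. The clamp is a black and steel bar clamp, 393 mm long and 185 mm wide over handle and jaws, held flat on two wooden saddles fixed to the bench, the bar's top 28 mm and the head's top 38 mm above the bench; its pistol handle points away from the jaws (to +y of the release's axes). The clamp as a whole cannot move.
- offcut_centre (a point): Centre of the loose light wood offcut, 38 x 62 x 30 mm, that lies on the bench between the jaws next to the fixed jaw's pad; 38 mm along the bar.
- pot: Dark brown turned wooden pot, 48 mm wide, 49 mm high; origin at the centre of its underside.
- cup: Clear cup with brown stain, 69 mm wide, 78 mm high; origin at the centre of its underside.
- jar: Jar of nails with a pale lid, 69 mm wide, 151 mm high; origin at the centre of its underside.
- dowel: Wooden dowel lying on the bench, 10 mm thick, 120 mm long along its y axis; origin at the centre of its underside.

How it is judged:
By the outcome, as a careful person would: the job done as asked, in the order asked, and still so for the second after the job is handed in, with the robot touching nothing.
It also fails if it takes over 38 s, if anything falls off the work surface, if the arm or the gripper's body presses on something with over 40 N, if the wrist force passes 120 N, or if a joint passes its speed limit or range.

ROBOT

A 6-joint arm with a two-finger parallel gripper is mounted at the origin on a cart in front of the work surface, level with it; the furniture and walls round the work are solid. World frame = base frame: x ahead of the robot, y to its left, z up, the work surface at z = 0. Lengths are in mm, angles in rad, forces in N, time in s.
With the tool pointing down it reaches from about 350 to 775 mm from the base axis. Payload 7.3 kg.
Tool frame: the origin (TCP) lies between the finger pads; the fingertips stand 25 mm ahead of it and the grasp point (between the pads) lies 6 mm ahead of it; z points along the fingers, y is the line along which they close (so a half turn about z gives the same grasp; the last joint's range is limited). The gripper opens to 92 mm and grips with 3 to 60 N. Pads are 19 mm wide; open, the fingers measure 130 mm over their backs; the gripper's body (75 mm by 190 mm) begins 47 mm behind the grasp point.
Start: joints at [-1.492, 0.342, 1.524, -0, 1.275, -0.146], TCP at [117.05, -511.803, 251.741] pointing down, gripper open.
Joint ranges: [-2.53, 2.53], [-0.77, 2.02], [0.04, 2.7], [-1, 4.14], [0.28, 2.66], [-3.11, 3.11]. Speed limits (rad/s): [2.57, 2.57, 3.14, 3.14, 3.14, 3.14].

INTERFACE

Orientations are given as [roll, pitch, yaw] about the fixed x, y, z axes, in that order (R = Rz(yaw) Ry(pitch) Rx(roll)).
In Python, from plant import bot gives the robot as it stands.
- The arm moves only by the tool play_rows, never from a script. Its argument "commands" is a list of rows, each an object of numbers: "x", "y", "z": the shift along the tool's x, y, z in m; "twist": the turn about the tool's z in degrees. In form: [{"x": .., "y": .., "z": .., "twist": ..}, ...]. A call has exactly 8 rows; each row is the pose to reach, as a shift and turn from the pose commanded when the call began, along the tool's axes at that moment; what a row does not reach only later rows make up. A row lasts 1/10 s, in which the tool goes at most 50 mm and 8.59 degrees, less where a joint would pass 70% of its speed; a pose out of reach is approached as far as the arm can. A call with a gripper value outside its range is refused whole. "jaw" is the closure, from 0 (fully open) to 1 (shut), set as the call begins (left out, the last holds). The fingers move at their own pace and stop on an object; the grip force is fixed at half the most. Time passes only in rows, so rows that repeat a pose let the fingers close, or fill a call up. It gives the time, the measured TCP pose, the force, the opening and the grip force at its end, in the units of the state.
- bot.get_obs(): the state, without advancing time (a new reading comes with each control period).
- bot.capture(name): name is "scene" or "top" or "wrist"; returns a dict with "pixels" (384x512x3 uint8, red, green, blue), "fx", "fy", "cx", "cy" (pixels), "eye" and "rotation" of the camera in the world. Camera axes: x right, y down, z forward; pixel columns grow to the right and rows downward; lengths in mm; the calibration is good to about 2 mm. A picture is of the moment at which its call begins. There is no depth.
- bot.close_job(): hands the job in; it is judged then, once.
The state is a dict: "time": time; "joint_positions": joint angles; "dq": joint speeds; "tau": joint torques, N m; "tool_pos": TCP position; "tcp_rot": TCP orientation; "contact_force": force on the tool from outside, world axes, zero at the start; "moment": the same for the moment, N m; "grip_width": finger opening in mm; "finger_force": force on a finger pad.
Only numpy, scipy, OpenCV 4.12 (cv2) and the standard library are available. Lean on these libraries where they do the work, as an engineer would, in place of code of your own. Each camera call takes 0.05 s, during which the arm holds its last target. There are 200 camera calls.

## Working session

There is one attempt and no reset: what is moved stays moved. The work goes in short steps, Python scripts to look and compute and a tool call to move; the robot and the scene stay as the last step left them, time stands still between calls to the robot, and variables do not carry over. Pictures are saved under pics/ and viewed, at most 10 in all, crops included, and the job is handed in when it is done.

Besides the shell and the picture viewer there is one more tool, called after "Emit:" as a command line: name --argument value ..., lists and objects as JSON in quotes. play_rows: Moves the arm, as the interface text tells. Its arguments: {"type":"object","properties":{"commands":{"type":"array"},"jaw":{"type":"number"}},"required":["commands"]}

```bash
mkdir -p pics; cat > h.py <<'E'
import numpy as np, cv2
from plant import bot
def ray(c,u,v,z):
    d=np.array(c["rotation"])@np.array([(u-c["cx"])/c["fx"],(v-c["cy"])/c["fy"],1.])
    e=np.array(c["eye"]);return e+d*(z-e[2])/d[2]
def proj(c,p):
    q=np.array(c["rotation"]).T@(np.array(p)-np.array(c["eye"]));return c["fx"]*q[0]/q[2]+c["cx"],c["fy"]*q[1]/q[2]+c["cy"]
def orange(im):
    h=cv2.cvtColor(im,cv2.COLOR_RGB2HSV);m=cv2.inRange(h,(4,170,120),(20,255,255))
    n,l,s,ce=cv2.connectedComponentsWithStats(m)
    return l,s,ce
E
python3 - <<'E'
from h import *
ims=[]
for n in("scene","top"):
    c=bot.capture(n);ims.append(c["pixels"][:,:,::-1]);l,s,ce=orange(c["pixels"])
    print(n,c["eye"],c["fx"])
    for i in range(1,len(s)):
        if s[i,4]>25:print(s[i],ce[i],ray(c,*ce[i],55), [b.round(0).tolist() for b in cv2.minAreaRect(np.argwhere(l==i)[:,::-1].astype(np.float32))[:2] and [cv2.boxPoints(cv2.minAreaRect(np.argwhere(l==i)[:,::-1].astype(np.float32)))]])
    cv2.imwrite(f"pics/{n}.png",c["pixels"][:,:,::-1])
o=bot.get_obs();print(o)
E
```

```text
scene [-85.1545287  592.92558958 598.98924093] 383.6296382361171Traceback (most recent call last):
  File "<stdin>", line 7, in <module>
  File "h.py", line 5, in ray
    e=np.array(c["eye"]);return e+d*(z-e[2])/d[2]
                                             ~^^^
IndexError: invalid index to scalar variable.
```

```bash
cat > h.py <<'E'
import numpy as np, cv2
from scipy.spatial.transform import Rotation as Ro
from plant import bot
def R(c): return Ro.from_euler("xyz",c["rotation"]).as_matrix()
def ray(c,u,v,z):
    d=R(c)@np.array([(u-c["cx"])/c["fx"],(v-c["cy"])/c["fy"],1.])
    e=np.array(c["eye"]);return e+d*(z-e[2])/d[2]
def proj(c,p):
    q=R(c).T@(np.array(p)-np.array(c["eye"]));return c["fx"]*q[0]/q[2]+c["cx"],c["fy"]*q[1]/q[2]+c["cy"]
def orange(im):
    h=cv2.cvtColor(im,cv2.COLOR_RGB2HSV);m=cv2.inRange(h,(4,170,120),(20,255,255))
    return cv2.connectedComponentsWithStats(m)[1:]
E
python3 - <<'E'
from h import *
for n in("scene","top"):
    c=bot.capture(n);l,s,ce=orange(c["pixels"])
    print(n,c["eye"],c["rotation"],c["fx"])
    cv2.imwrite(f"pics/{n}.png",c["pixels"][:,:,::-1])
    for i in range(1,len(s)):
        if s[i,4]>25:
            b=cv2.boxPoints(cv2.minAreaRect(np.argwhere(l==i)[:,::-1].astype(np.float32)))
            print(s[i],ce[i],ray(c,*ce[i],55),b.round(1).tolist())
o=bot.get_obs();print(o)
E
```

```text
scene [-85.1545287  592.92558958 598.98924093] [-2.11924368 -0.00307047 -2.28845596] 383.6296382361171
[ 30 136  32  49 648] [ 42.86265432 157.48611111] [1185.01626137  381.21566093   55.        ] [[27.799999237060547, 139.60000610351562], [50.20000076293945, 133.8000030517578], [62.5, 181.8000030517578], [40.20000076293945, 187.60000610351562]]
[234 191  21  21 267] [245.30337079 202.05617978] [564.68740962  61.35246272  55.        ] [[233.10000610351562, 207.5], [244.3000030517578, 188.8000030517578], [257.3999938964844, 196.60000610351562], [246.1999969482422, 215.3000030517578]]
top [ 459.44940565   34.901303   1233.87500499] [-3.05092601  0.00481715 -1.57276025] 494.25788029189505
[232 187  27  25 363] [244.33333333 199.49311295] [561.32856246  68.4795641   55.        ] [[230.60000610351562, 195.6999969482422], [252.10000610351562, 186.5], [258.8999938964844, 202.3000030517578], [237.39999389648438, 211.60000610351562]]
{'time': 0.15, 'joint_positions': array([-1.49200241e+00,  3.42542297e-01,  1.52476541e+00, -1.30094605e-06,
        1.27539952e+00, -1.46021530e-01]), 'dq': array([ 9.89129878e-05, -1.35118294e-03, -1.85940820e-03,  8.87665547e-04,
       -2.41378623e-04, -6.28309924e-04]), 'tau': array([ 3.80959202e-03, -4.31467509e+01, -2.44355249e+01,  7.18745892e-02,
        5.37366746e-02, -9.10883819e-05]), 'tool_pos': array([ 117.02578251, -511.52112689,  251.22641038]), 'tcp_rot': array([-3.14048976e+00, -1.60942722e-04,  2.24815734e-01]), 'contact_force': array([ 0.62912151, -0.29150793, -0.50166044]), 'moment': array([ 0.01842934,  0.01556927, -0.0156561 ]), 'finger_force': 0.0, 'grip_width': 91.96222982378322}
```

View pics/top.png

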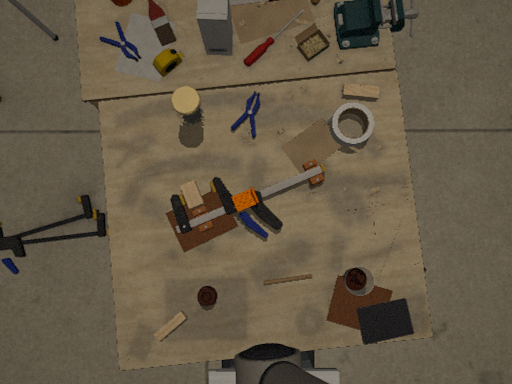

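View pics/scene.png

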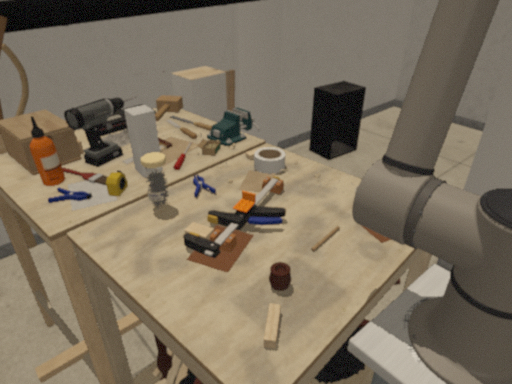

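The top view shows the release at (244,199). The fixed jaw is to the left at (180,210), so the head opens to the right and slightly up in the image, which is world (+x, −y). The scene view agrees. I'll move above it with the fingers shut.

Emit:
play_rows --commands '[{"x": 0.035,"y": -0.03,"z": 0,"twist": 0},{"x": 0.07,"y": -0.058,"z": 0,"twist": -2},{"x": 0.105,"y": -0.087,"z": 0,"twist": -4},{"x": 0.14,"y": -0.116,"z": 0,"twist": -6},{"x": 0.175,"y": -0.145,"z": 0,"twist": -8},{"x": 0.21,"y": -0.174,"z": 0,"twist": -10},{"x": 0.245,"y": -0.203,"z": 0,"twist": -10},{"x": 0.28,"y": -0.232,"z": 0,"twist": -10}]' --jaw 1

```text
time: 0.95
tool_pos: [339.0, -221.5, 251.7]
tcp_rot: [3.141, -0.0, 0.399]
contact_force: [0.7, -0.0, 0.2]
grip_width: 32.2
finger_force: 0.0
```

```bash
python3 - <<'E'
from h import *
o=bot.get_obs();p=np.array(o["tool_pos"]);M=Ro.from_euler("xyz",o["tcp_rot"]).as_matrix()
print(o["time"],p,o["tcp_rot"],o["grip_width"])
print(M.T@(np.array([561,68,210])-p))
E
```

```text
0.95 [ 338.98509436 -221.54590492  251.73414272] [ 3.14134923e+00 -5.02271431e-05  3.99066545e-01] 32.18645839586823
[ 317.07328212 -180.53897398   41.70612296]
```

Emit:
play_rows --commands '[{"x": 0.04,"y": -0.023,"z": 0.005,"twist": 0},{"x": 0.08,"y": -0.046,"z": 0.01,"twist": 0},{"x": 0.12,"y": -0.069,"z": 0.015,"twist": 0},{"x": 0.16,"y": -0.092,"z": 0.02,"twist": 0},{"x": 0.2,"y": -0.115,"z": 0.025,"twist": 0},{"x": 0.24,"y": -0.138,"z": 0.03,"twist": 0},{"x": 0.28,"y": -0.161,"z": 0.035,"twist": 0},{"x": 0.317,"y": -0.181,"z": 0.042,"twist": 0}]' --jaw 1

```text
time: 1.75
tool_pos: [560.9, 68.9, 209.4]
tcp_rot: [3.141, -0.0, 0.4]
contact_force: [1.2, -0.1, 1.4]
grip_width: 0.4
finger_force: 0.0
```

```bash
python3 - <<'E'
from h import *
o=bot.get_obs();print(o["time"],o["tool_pos"],o["tcp_rot"],o["grip_width"])
c=bot.capture("wrist");cv2.imwrite("pics/w1.png",c["pixels"][:,:,::-1]);print(c["eye"],c["rotation"],c["fx"],proj(c,o["tool_pos"]))
l,s,ce=orange(c["pixels"])
for i in range(1,len(s)):
    if s[i,4]>100:
        b=cv2.boxPoints(cv2.minAreaRect(np.argwhere(l==i)[:,::-1].astype(np.float32)))
        print(s[i],ce[i],b.round(0).tolist(),[ray(c,*q,55).round(1)[:2].tolist() for q in b])
E
```

```text
1.75 [560.90987562  68.88605486 209.38678088] [ 3.14146825e+00 -1.11072703e-04  4.00107823e-01] 0.4166472354953361
[632.99331452  98.62661357 342.7801467 ] [ 2.84638453e+00  6.91001237e-04 -1.17130379e+00] 300.216964380965 (np.float64(253.9198592386846), np.float64(257.1368001464657))
[110  96  17  41 292] [117.80479452 111.93835616] [[109.0, 96.0], [121.0, 95.0], [126.0, 136.0], [115.0, 138.0]] [[579.1, 221.7], [584.6, 212.2], [550.2, 197.1], [544.4, 207.0]]
[189  96  13  37 191] [196.31413613 112.94240838] [[189.0, 96.0], [201.0, 96.0], [201.0, 132.0], [189.0, 132.0]] [[608.0, 154.1], [612.3, 144.0], [581.4, 132.8], [577.0, 143.3]]
[124 114  68  47 895] [152.50055866 145.71173184] [[124.0, 114.0], [191.0, 114.0], [191.0, 160.0], [124.0, 160.0]] [[569.1, 204.8], [593.5, 147.1], [552.1, 132.5], [526.6, 192.8]]
[177 122  25  22 142] [189.48591549 132.97183099] [[174.0, 135.0], [184.0, 120.0], [204.0, 134.0], [195.0, 148.0]] [[568.9, 155.2], [585.4, 151.1], [581.0, 129.2], [564.2, 133.0]]
[408 139  39  22 574] [427.85191638 150.06968641] [[408.0, 139.0], [446.0, 139.0], [446.0, 160.0],
[... 1171 characters left out ...]
 35  16 439] [422.61503417 186.27107062] [[405.0, 179.0], [439.0, 179.0], [439.0, 194.0], [405.0, 194.0]] [[616.7, -70.0], [629.9, -101.1], [616.5, -109.8], [603.1, -78.2]]
[199 183  23  22 140] [211.99285714 192.42142857] [[196.0, 201.0], [199.0, 183.0], [224.0, 187.0], [221.0, 205.0]] [[514.5, 113.5], [533.5, 117.2], [539.0, 93.1], [520.0, 89.0]]
[246 250   5  51 163] [247.52147239 276.14723926] [[245.0, 300.0], [246.0, 250.0], [250.0, 250.0], [249.0, 300.0]] [[423.2, 22.5], [482.3, 45.4], [483.8, 41.5], [424.8, 18.3]]
[261 251   4  50 131] [262.36641221 277.48854962] [[261.0, 251.0], [264.0, 251.0], [264.0, 300.0], [261.0, 300.0]] [[487.3, 30.3], [488.5, 27.4], [431.5, 2.7], [430.2, 5.8]]
```

View pics/w1.png

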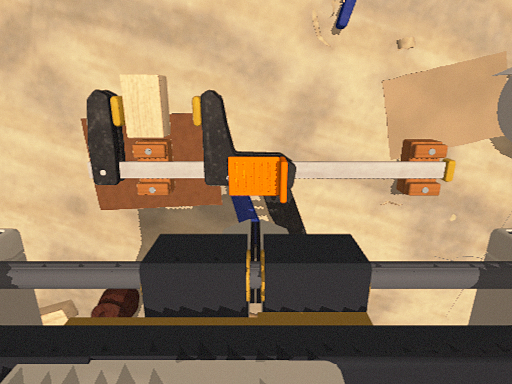

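```bash
python3 - <<'E'
from h import *
c=bot.capture("wrist");o=bot.get_obs();p=o["tool_pos"]
for dz in(25,0,-20,-41):print(dz,proj(c,p-np.array([0,0,dz])))
for q in((228,157),(228,195),(228,176),(279,176),(254,176)):print(q,ray(c,*q,55).round(1))
print("lip top",ray(c,281,176,77),ray(c,287.5,176,77))
M=Ro.from_euler("xyz",o["tcp_rot"]).as_matrix()
print(M.T@(ray(c,228,176,55)+M[:,1]*25-p))
w=c["pixels"][200:330,130:390,::-1]
s=bot.capture("scene");u,v=map(int,proj(s,p));k=s["pixels"][max(0,v-70):v+60,u-100:u+100,::-1]
cv2.imwrite("pics/s2.png",np.vstack([cv2.resize(k,(455,296)),cv2.resize(w,(455,228))]))
E
```

```text
25 (np.float64(256.7834968853276), np.float64(239.08766409426264))
0 (np.float64(256.9145493545903), np.float64(261.9384227916092))
-20 (np.float64(257.053656319674), np.float64(286.1935910469813))
-41 (np.float64(257.2510395775692), np.float64(320.61001389222497))
(228, 157) [571.8 104.9  55. ]
(228, 195) [535.7  90.7  55. ]
(228, 176) [554.1  98.   55. ]
(279, 176) [573.8  51.7  55. ]
(254, 176) [564.1  74.3  55. ]
lip top [579.19842981  53.89146579  77.        ] [581.514448    48.44758953  77.        ]
[  3.96250993  -2.84374381 152.89676705]
```

View pics/s2.png

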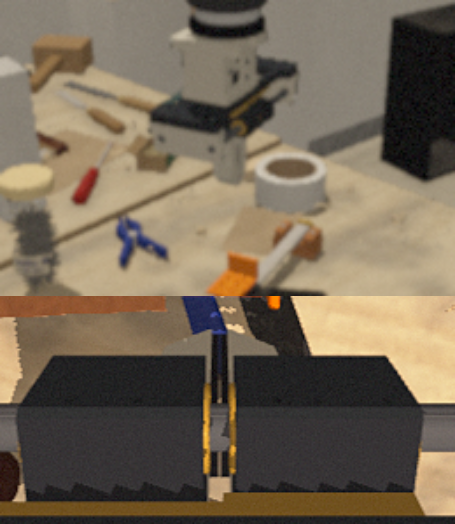

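The plate spans columns 228–279 and rows 157–195, with the lip at columns 281–288, and the bar is aligned with tool y. The scene crop shows the shut fingers are slim, so they clear the lip. Now going down to just above the plate's centre.

Emit:
play_rows --commands '[{"x": 0.002,"y": -0.002,"z": 0.02,"twist": 0},{"x": 0.004,"y": -0.003,"z": 0.045,"twist": 0},{"x": 0.004,"y": -0.003,"z": 0.07,"twist": 0},{"x": 0.004,"y": -0.003,"z": 0.09,"twist": 0},{"x": 0.004,"y": -0.003,"z": 0.105,"twist": 0},{"x": 0.004,"y": -0.003,"z": 0.114,"twist": 0},{"x": 0.004,"y": -0.003,"z": 0.118,"twist": 0},{"x": 0.004,"y": -0.003,"z": 0.118,"twist": 0}]' --jaw 1

```text
time: 2.7
tool_pos: [562.4, 70.7, 91.7]
tcp_rot: [3.142, 0.0, 0.399]
contact_force: [0.4, 0.1, 0.4]
grip_width: 0.3
finger_force: 0.0
```

```bash
python3 - <<'E'
from h import *
o=bot.get_obs();print(o["time"],o["tool_pos"],o["contact_force"],o["joint_positions"])
c=bot.capture("wrist");s=bot.capture("scene");u,v=map(int,proj(s,o["tool_pos"]))
cv2.imwrite("pics/w3.png",np.hstack([c["pixels"][60:384,120:400,::-1],cv2.resize(s["pixels"][v-50:v+58,u-60:u+60,::-1],(360,324),interpolation=cv2.INTER_CUBIC)]))
E
```

```text
2.7 [562.35543375  70.66586383  91.74844291] [0.39459551 0.14693073 0.40583562] [-1.01169791e-02  5.87641523e-01  1.60652787e+00 -2.03825754e-04
  9.47704090e-01  1.16199144e+00]
```

View pics/w3.png

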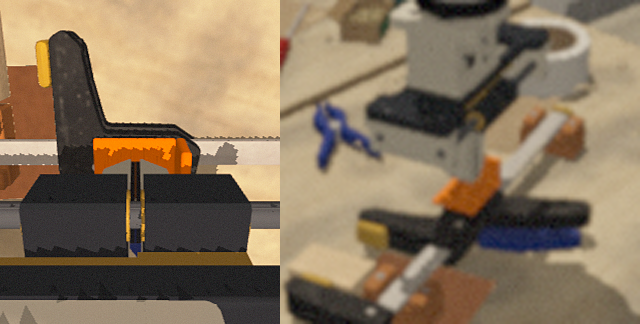

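The tips are already below the lip's top and clear of it, and centred on the plate (columns 213–301, finger at 256). Pressing down.

Emit:
play_rows --commands '[{"x": 0.001,"y": 0,"z": 0.005,"twist": 0},{"x": 0.001,"y": 0,"z": 0.01,"twist": 0},{"x": 0.001,"y": 0,"z": 0.013,"twist": 0},{"x": 0.001,"y": 0,"z": 0.015,"twist": 0},{"x": 0.001,"y": 0,"z": 0.017,"twist": 0},{"x": 0.001,"y": 0,"z": 0.019,"twist": 0},{"x": 0.001,"y": 0,"z": 0.019,"twist": 0},{"x": 0.001,"y": 0,"z": 0.019,"twist": 0}]' --jaw 1

```text
time: 3.6
tool_pos: [563.5, 71.5, 73.0]
tcp_rot: [3.141, -0.0, 0.399]
contact_force: [-0.7, 0.4, 5.4]
grip_width: 0.7
finger_force: 2.8
```

Emit:
play_rows --commands '[{"x": 0,"y": 0,"z": 0.001,"twist": 0},{"x": 0,"y": 0,"z": 0.002,"twist": 0},{"x": 0,"y": 0.004,"z": 0.002,"twist": 0},{"x": 0,"y": 0.008,"z": 0.002,"twist": 0},{"x": 0,"y": 0.012,"z": 0.002,"twist": 0},{"x": 0,"y": 0.016,"z": 0.002,"twist": 0},{"x": 0,"y": 0.02,"z": 0.002,"twist": 0},{"x": 0,"y": 0.024,"z": 0.002,"twist": 0}]' --jaw 1

```text
time: 4.4
tool_pos: [572.7, 49.8, 71.1]
tcp_rot: [-3.141, -0.0, 0.399]
contact_force: [-1.2, 2.3, 5.9]
grip_width: 0.4
finger_force: 3.2
```

Sliding well at about 3 N along the bar. I'll keep pushing.

Emit:
play_rows --commands '[{"x": 0,"y": 0.004,"z": 0,"twist": 0},{"x": 0,"y": 0.008,"z": 0,"twist": 0},{"x": 0,"y": 0.012,"z": 0,"twist": 0},{"x": 0,"y": 0.016,"z": 0,"twist": 0},{"x": 0,"y": 0.02,"z": 0,"twist": 0},{"x": 0,"y": 0.023,"z": 0,"twist": 0},{"x": 0,"y": 0.026,"z": 0,"twist": 0},{"x": 0,"y": 0.028,"z": 0,"twist": 0}]' --jaw 1

```text
time: 5.2
tool_pos: [583.6, 24.3, 71.1]
tcp_rot: [-3.141, -0.0, 0.399]
contact_force: [-1.9, 5.8, 6.7]
grip_width: 0.2
finger_force: 3.2
```

```bash
python3 - <<'E'
from h import *
o=bot.get_obs();print(o["time"],o["tool_pos"],o["contact_force"])
c=bot.capture("wrist");cv2.imwrite("pics/w4.png",c["pixels"][:,:,::-1])
E
```

```text
5.2 [583.58629492  24.26174797  71.09608533] [-1.94470204  5.81752679  6.65063273]
```

View pics/w4.png

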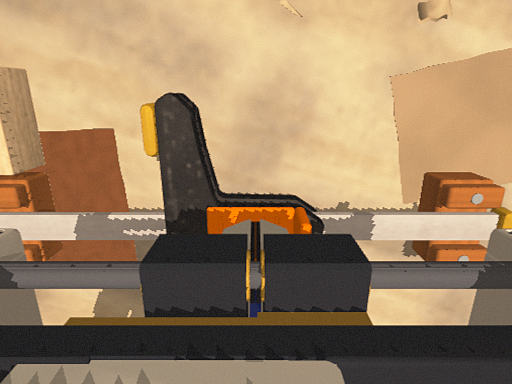

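The head follows: the lip is against the finger at column 310, with bar still free beyond it. Still pushing.

Emit:
play_rows --commands '[{"x": 0,"y": 0.003,"z": 0,"twist": 0},{"x": 0,"y": 0.006,"z": 0,"twist": 0},{"x": 0,"y": 0.009,"z": 0,"twist": 0},{"x": 0,"y": 0.012,"z": 0,"twist": 0},{"x": 0,"y": 0.014,"z": 0,"twist": 0},{"x": 0,"y": 0.016,"z": 0,"twist": 0},{"x": 0,"y": 0.018,"z": 0,"twist": 0},{"x": 0,"y": 0.02,"z": 0,"twist": 0}]' --jaw 1

```text
time: 6.05
tool_pos: [586.3, 16.8, 69.7]
tcp_rot: [-3.121, 0.004, 0.399]
contact_force: [-13.8, 52.2, 13.3]
grip_width: 0.5
finger_force: 31.3
```

Stop reached: 54 N with no further travel. Easing the push while staying pressed, then checking.

Emit:
play_rows --commands '[{"x": 0,"y": -0.003,"z": 0,"twist": 0},{"x": 0,"y": -0.006,"z": 0,"twist": 0},{"x": 0,"y": -0.009,"z": 0,"twist": 0},{"x": 0,"y": -0.01,"z": 0,"twist": 0},{"x": 0,"y": -0.0105,"z": 0,"twist": 0},{"x": 0,"y": -0.0105,"z": 0,"twist": 0},{"x": 0,"y": -0.0105,"z": 0,"twist": 0},{"x": 0,"y": -0.0105,"z": 0,"twist": 0}]' --jaw 1

```text
time: 6.85
tool_pos: [585.8, 18.6, 70.5]
tcp_rot: [-3.136, 0.001, 0.4]
contact_force: [-4.3, 16.4, 6.1]
grip_width: 0.6
finger_force: 15.6
```

```bash
python3 - <<'E'
from h import *
o=bot.get_obs();print(o["time"],o["tool_pos"],o["contact_force"])
c=bot.capture("top");cv2.imwrite("pics/t5.png",cv2.resize(c["pixels"][130:260,130:350,::-1],(770,455)))
E
```

```text
6.85 [585.76609144  18.64574469  70.53886975] [-4.25830148 16.41473689  6.06566599]
```

View pics/t5.png

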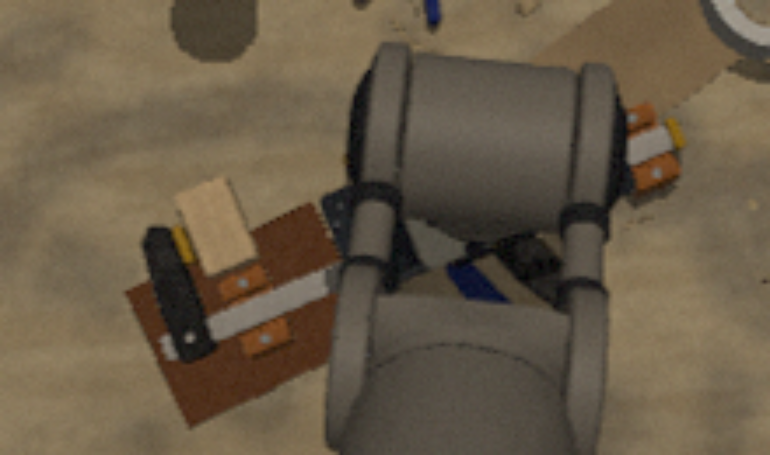

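The arm hides the head, but the offcut and the clamp's ends haven't moved. Easing the remaining push, then going straight up.

Emit:
play_rows --commands '[{"x": 0,"y": -0.002,"z": 0,"twist": 0},{"x": 0,"y": -0.004,"z": 0,"twist": 0},{"x": 0,"y": -0.004,"z": 0,"twist": 0},{"x": 0,"y": -0.004,"z": -0.004,"twist": 0},{"x": 0,"y": -0.004,"z": -0.009,"twist": 0},{"x": 0,"y": -0.0055,"z": -0.015,"twist": 0},{"x": 0,"y": -0.0065,"z": -0.022,"twist": 0},{"x": 0,"y": -0.0065,"z": -0.034,"twist": 0}]' --jaw 1

```text
time: 7.7
tool_pos: [584.3, 20.6, 104.6]
tcp_rot: [-3.141, 0.002, 0.399]
contact_force: [-0.1, -0.1, -0.3]
grip_width: 0.2
finger_force: 0.0
```

Emit:
play_rows --commands '[{"x": 0,"y": 0,"z": -0.02,"twist": 0},{"x": 0,"y": 0,"z": -0.04,"twist": 0},{"x": 0,"y": 0,"z": -0.06,"twist": 0},{"x": 0,"y": 0,"z": -0.08,"twist": 0},{"x": 0,"y": 0,"z": -0.1,"twist": 0},{"x": 0,"y": 0,"z": -0.115,"twist": 0},{"x": 0,"y": 0,"z": -0.12,"twist": 0},{"x": 0,"y": 0,"z": -0.12,"twist": 0}]' --jaw 1

```text
time: 8.5
tool_pos: [585.1, 20.6, 225.6]
tcp_rot: [3.14, -0.001, 0.399]
contact_force: [0.6, 0.2, 0.0]
grip_width: 0.5
finger_force: 0.0
```

```bash
python3 - <<'E'
from h import *
o=bot.get_obs();print(o["time"],o["tool_pos"],o["contact_force"])
c=bot.capture("wrist");cv2.imwrite("pics/w6.png",c["pixels"][:,:,::-1])
h=cv2.cvtColor(c["pixels"],cv2.COLOR_RGB2HSV);m=cv2.inRange(h,(20,150,120),(30,255,255))
n,l,s,ce=cv2.connectedComponentsWithStats(m)
for i in range(1,n):
    if s[i,4]>80:print("yellow",s[i],ray(c,*ce[i],25).round(1))
l,s,ce=orange(c["pixels"])
for i in range(1,len(s)):
    if s[i,4]>900:print(s[i],ray(c,s[i,0],s[i,1],55),ray(c,s[i,0],s[i,1],47))
E
```

```text
8.5 [585.07060256  20.57178089 225.64769284] [0.56410694 0.15281908 0.03016767]
yellow [ 67 100  14  28 175] [562.5 224.6  25. ]
yellow [191 100   8  28 112] [614.4 103.7  25. ]
yellow [388 161   9  19  87] [ 641.5 -127.    25. ]
[  83  115   93   47 1480] [573.42811001 199.41095145  55.        ] [571.23121544 203.33323092  47.        ]
[ 224  157   57   44 2076] [588.15155453  55.83992505  55.        ] [586.34193152  55.98584799  47.        ]
[  59  178  122   30 1642] [500.02324507 207.46452947  55.        ] [495.89557833 211.59864264  47.        ]
```

View pics/w6.png

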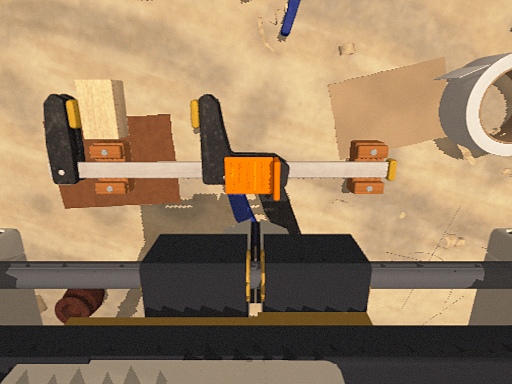

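The release is up (plate at columns 224–272, rows 157–193) and the pad faces at columns 80 and 191 are about 121 mm apart. The offcut is undisturbed, so I'm handing in.

```bash
python3 -c "
from plant import bot
print(bot.close_job())"
```

```text
the job is handed in; nothing more can be done
None
```

The clamp is fully open: I pushed the head back to its stop with the release pressed, and the camera put the jaws about 121 mm apart. The release sprang up again, the offcut stayed put, nothing was lifted, and the job was handed in at about 8.5 s (no verdict returned).

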